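# Close the cage hatch with its sliding panel

## Task

Close the hatch of the clean cage. First take the drinking bottle off the cage lid and stand it upright in the orange tray beside the bottle already there; then lift the blue hatch panel over the stock shelf's front rail, lay it on the cleared end of the lid and slide it in under the two guide lips until it drops flat and flush into its recess. Leave everything else on the bench, shelf and tray where it stands.

Things in the scene. Friction and masses are not known exactly. Their poses are not given: they have to be found in the camera images.
- panel_grip (a point): Grip point of the loose hatch panel: blue plate 110 x 110 x 6 mm (about 0.22 kg) with a black upright handle block in its middle, 40 mm along its x, 24 mm along its y, top 58 mm above the plate's underside. This point: on the handle's axis, 43 mm above the underside. z up. Starts flat on the shelf, x roughly towards the shelf's front. Fits the recess in any quarter turn.
- recess (a point): Centre of the hatch recess in the cage lid, at the height of the dark ledge on which the panel finally rests (its grip point then 43 mm above this point). x: level, the sliding direction, from landing to recess; z up. The recess is 116 mm along x, 117 mm along y, 6 mm deep (lid top 6 mm above this point): a seated panel is flush with the lid. The panel cannot go in from above.
- guide_mouth (a point): On the lid top, on the sliding axis, 93 mm before the recess; same axes. From here to past the recess two fixed steel guides run along both sides, walls 117 mm apart; their lips reach 12 mm inward over the panel's edges (93 mm clear between them), undersides 11 mm and tops 14 mm above the lid. Flared cheeks, 14 mm high, funnel the panel in over the 30 mm before this point.
- end_stop (a point): Top middle of the inner face of the end stop, a bar across the recess's far edge, 58 mm past its centre along x and 10 mm above the lid top. A panel slid against it has its centre 3 mm past the recess's centre, and drops into the recess when let go.
- landing (a point): Middle of the open end of the cage lid, on the lid's top, 173 mm before the recess on its sliding axis; same axes. A panel centred here lies flat in front of the guides and cheeks. The lid is an grey plate 320 mm along x by 200 mm along y, its top 140 mm above the bench, on a clear plastic cage fixed to the bench; it reaches 75 mm behind this point.
- bottle_mid (a point): Middle of the drinking bottle to be moved: upright amber bottle with a steel cap, 56 mm in diameter, 140 mm tall, about 0.25 kg. This point is on its axis, 70 mm above its base, on the cylindrical body. It starts standing on the open end of the cage lid.
- tray_floor (a point): Centre of the inner floor of the fixed orange tray, 5 mm above the bench. Inside 240 mm along its x by 120 mm along its y; walls rise 25 mm above the floor, 5 mm thick.
- spare_mid (a point): Middle (70 mm above the base) of the bottle that already stands in the tray: same shape and size as the other, to be left where it is.
- shelf_board (a point): Centre of the top of the low fixed stock shelf's steel board (400 mm along x, 180 mm along y, 60 mm above the bench). Its y axis points out of the shelf's front, to the cage. Panel, jar and tin stand on it in any order, about 115 mm apart along x. Wire sides like the front rail, a 40 mm back plate, and corner posts 105 mm above the bench.
- rail_top (a point): Middle of the top of the shelf's front retaining rail (two 6 mm bars along the shelf's x, the upper one's top 35 mm above the board), 83 mm before the board's centre.
- jar_mid (a point): Middle of a white jar with orange cap on the shelf, 58 mm in diameter, 85 mm tall. Leave it.
- tin_mid (a point): Middle of a dark tin with a white lid on the shelf, 58 mm in diameter, 80 mm tall. Leave it.
- scraper_pt (a point): A flat scraper lying on the bench near the robot. Leave it.
- clipbox_mid (a point): Middle of a yellow box 100 x 60 x 35 mm beyond the cage. Leave it.
- beaker_mid (a point): Middle of a steel beaker 70 mm in diameter, 70 mm tall beyond the cage. Leave it.
There are look-alikes about, which are no part of the job. What is meant by the part that bears panel_grip is not red or white, and is the larger of those in its own colour.

How it is judged:
On the way, in this order (a step that is already met when the one before it is completed fails the run):
1. the bottle from the cage lid stands upright in the tray (x of bottle_mid in the frame of tray_floor between -0.105 and 0.105 m and y of bottle_mid in the frame of tray_floor between -0.045 and 0.045 m and z of bottle_mid in the frame of tray_floor between 0.064 and 0.076 m and angle between bottle_mid's own z axis and vertical below 0.1 rad), for 0.2 s.
2. the panel is out of the shelf, over its front rail (y of panel_grip in the frame of rail_top above 0.06 m).
3. the panel has dropped into the recess of the cage lid (x of panel_grip in the frame of recess between -0.005 and 0.005 m and y of panel_grip in the frame of recess between -0.005 and 0.005 m and z of panel_grip in the frame of recess between 0.038 and 0.0455 m and angle between panel_grip's own z axis and vertical below 0.035 rad), for 0.2 s.
At the end, for the whole second after the job is handed in: The panel lies level (within 2 degrees) in the recess, its centre within 5 mm of the recess's centre each way, down on the ledge (within 2.5 mm, so flush with the lid); both bottles stand upright in the tray (all of step 1 and all of step 3 and x of spare_mid in the frame of tray_floor between -0.105 and 0.105 m and y of spare_mid in the frame of tray_floor between -0.045 and 0.045 m and z of spare_mid in the frame of tray_floor between 0.064 and 0.076 m and angle between spare_mid's own z axis and vertical below 0.1 rad); the robot touches nothing.
It fails at once if another thing on the bench, shelf or tray was moved by more than 30 mm or tipped (distance of any of jar_mid, tin_mid, spare_mid, scraper_pt, clipbox_mid, beaker_mid from where it was at the start of the episode above 0.03 m or angle between any of jar_mid, tin_mid, spare_mid, clipbox_mid, beaker_mid's own z axis and vertical above 0.5 rad).
It fails at once if the bottle fell over (angle between bottle_mid's own z axis and vertical above 0.9 rad).
It also fails if it takes over 64 s, if anything falls off the work surface, if the arm or the gripper's body presses on something with over 40 N, if the wrist force passes 120 N, or if a joint passes its speed limit or range.

## Robot

A 7-joint arm with a two-finger parallel gripper is mounted at the origin on the work surface. World frame = base frame: x ahead of the robot, y to its left, z up, the work surface at z = 0. Lengths are in m, angles in rad, forces in N, time in s.
With the tool pointing down it reaches from about 0.4 to 0.875 m from the base axis. Payload 4.4 kg.
Tool frame: the origin (TCP) lies at the very end of the fingers, on their centre line; the grasp point (between the pads) lies 19 mm behind it; y points along the fingers, x is the direction in which the jaws open and shut, and the axes are right-handed (so a half turn about y gives the same grasp; the last joint's range is limited). The gripper opens to 85 mm and grips with 20 to 120 N. Pads are 22 mm wide; open, the fingers measure 114 mm over their backs; the gripper's body (76 mm by 85 mm) begins 54 mm behind the grasp point. The pads swing forward as they close: fully open they stand 13 mm farther back than shut.
Start: joints at [-1.388, 0.628, 0.038, 1.517, -0.027, 0.996, -0.02], TCP at [0.16, 0.63, 0.231] pointing down, gripper open.
Joint ranges: [-3.06, 3.06], [-0.37, 2.12], [-1.25, 1.32], [0.18, 2.47], [-1.1, 4.24], [0.23, 1.98], [-2.94, 2.94]. Speed limits (rad/s): [2.57, 2.57, 3.14, 3.14, 3.14, 3.14, 3.14].

## Interface

Orientations are given as a unit quaternion [w, x, y, z].
In Python, from cell import sensors, eyes, workorder gives the robot as it stands.
- The arm moves only by the tool jog_arm, never from a script. Its argument "commands" is a list of rows, each a list of 4 numbers: the shift along the tool's x, y, z each as a share of 0.75 m, from -1 to 1, then the turn about the tool's y as a share of 90 degrees, from -1 to 1. A call has 1 to 5 rows; each row is the pose to reach, as a shift and turn from the pose commanded when the call began, along the tool's axes at that moment; what a row does not reach only later rows make up. A row lasts 1/8 s, in which the tool goes at most 62.5 mm and 10.7 degrees, less where a joint would pass 70% of its speed; a pose out of reach is approached as far as the arm can. A call with a number of a shift or a turn outside -1 to 1 is refused whole. A call with a gripper value outside its range is refused whole. "hand" is the opening, from 0 (shut) to 1 (fully open), set as the call begins (left out, the last holds). The fingers move at their own pace and stop on an object; "squeeze" is the grip in N (left out, the last holds). Time passes only in rows, so rows that repeat a pose let the fingers close. It gives the time, the measured TCP pose, the force and the opening at its end, in the units of the state.
- sensors.state(): the state, without advancing time (a new reading comes with each control period).
- eyes.grab_frame(name): name is "scene" or "top" or "wrist"; returns a dict with "img" (420x560x3 uint8, red, green, blue), "fx", "fy", "cx", "cy" (pixels), "k1" (the pictures are not rectified: a ray, as slopes to the right and down, at radius r is drawn at 1 + k1 r^2 times it, then the intrinsics apply), "origin" and "orientation" of the camera in the world; the wrist camera has in their place "T_tool_cam" (4x4, takes a point from camera to tool coordinates, whose origin is the TCP and whose axes are the tool frame's). Camera axes: x right, y up, looking along -z (the intrinsics and any distortion apply to the point x, -y, -z); pixel columns grow to the right and rows downward; lengths in m; the calibration is good to about 2 mm. A picture is of the moment at which its call begins: read the wrist's pose just before it. There is no depth.
- workorder.finish_job(): hands the job in, once; it reports no verdict.
The state is a dict: "time": time; "joints": joint angles; "dq": joint speeds; "joint_torque": joint torques, N m; "position": TCP position; "tcp_rot": TCP orientation; "wrist_force": force on the tool from outside, world axes, zero at the start; "moment": the same for the moment, N m; "finger_gap": finger opening in m.
Only numpy, scipy, OpenCV 4.12 (cv2) and the standard library are available. Lean on these libraries where they do the work, as an engineer would, in place of code of your own. Each camera call takes 0.05 s, during which the arm holds its last target.

## Working session

There is one attempt and no reset: what is moved stays moved. The work goes in short steps, Python scripts to look and compute and a tool call to move; the robot and the scene stay as the last step left them, time stands still between calls to the robot, and variables do not carry over. Pictures are saved under pics/ and viewed, and the job is handed in when it is done.

Besides the shell and the picture viewer there is one more tool, called in YAML: its name, and indented under it one key for each argument. jog_arm: Moves the arm, as the interface text tells. Its arguments: {"type":"object","properties":{"commands":{"type":"array","items":{"type":"array","items":{"type":"number","minimum":-1,"maximum":1}}},"hand":{"type":"number"},"squeeze":{"type":"number"}},"required":["commands"]}

```bash
ls; mkdir -p pics
python3 - <<'E'
from cell import sensors, eyes
import cv2
s=sensors.state(); print(s)
for n in("scene","top","wrist"):
    f=eyes.grab_frame(n); cv2.imwrite(f"pics/{n}0.png",cv2.cvtColor(f["img"],cv2.COLOR_RGB2BGR))
    print(n,{k:v for k,v in f.items() if k!="img"})
E
```

```text
pics
{'time': 0.0, 'joints': array([-1.38781431,  0.62938115,  0.03843973,  1.51841398, -0.02699494,
        0.99628869, -0.02002234]), 'dq': array([ 8.08640379e-05,  4.71757680e-04, -4.90556768e-04, -8.69433094e-04,
       -5.57415522e-06, -2.88308656e-03, -9.11248652e-04]), 'joint_torque': array([-3.28224305e-04, -5.63422430e+01,  1.22615933e+00, -1.93436390e+01,
        1.10217198e-02,  1.08467790e-02, -3.36846838e-06]), 'position': array([0.15985851, 0.62936391, 0.23035165]), 'tcp_rot': array([-0.55773866,  0.55861285,  0.4335523 , -0.4346397 ]), 'wrist_force': array([ 0.23427562, -0.60315167, -0.16541315]), 'moment': array([-0.01727142,  0.06341587,  0.02895525]), 'finger_gap': 0.08615059133323551}
scene {'fx': 434.4594541125997, 'fy': 434.4594541125997, 'cx': 277.88909531888214, 'cy': 206.46522853450625, 'k1': -0.11403148233310649, 'origin': array([ 1.03773024, -1.10936156,  0.86696247]), 'orientation': array([0.84910739, 0.47133807, 0.11146841, 0.21078867])}
top {'fx': 530.4299917731594, 'fy': 530.4299917731594, 'cx': 286.35467436173167, 'cy': 212.43638071453483, 'k1': -0.039665382059875014, 'origin': array([ 0.33300766, -0.07558429,  1.59280617]), 'orientation': array([ 0.70715113,  0.03713712, -0.03590109, -0.70517319])}
wrist {'fx': 360.24662181805843, 'fy': 360.24662181805843, 'cx': 279.3768369515438, 'cy': 210.31647756602638, 'k1': -0.09449380706374101, 'T_tool_cam': array([[ 9.99999747e-01, -1.91769957e-04,  6.85147668e-04,
         7.50061668e-04],
       [ 7.11454453e-04,  2.77603546e-01, -9.60695459e-01,
        -1.41961320e-01],
       [-5.96689532e-06,  9.60695703e-01,  2.77603612e-01,
         6.92202077e-02],
       [ 0.00000000e+00,  0.00000000e+00,  0.00000000e+00,
         1.00000000e+00]])}
```

View pics/scene0.png

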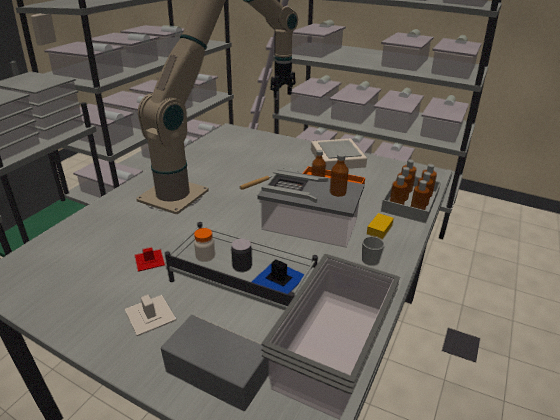

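View pics/top0.png

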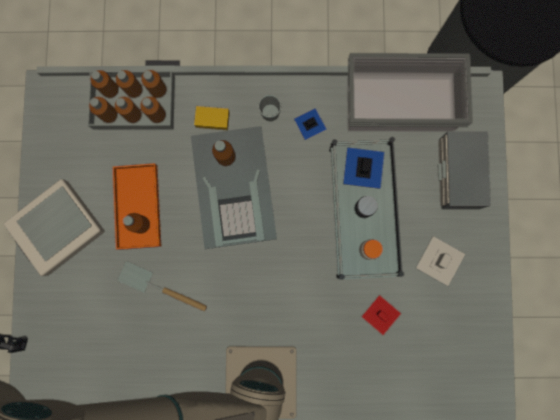

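View pics/wrist0.png

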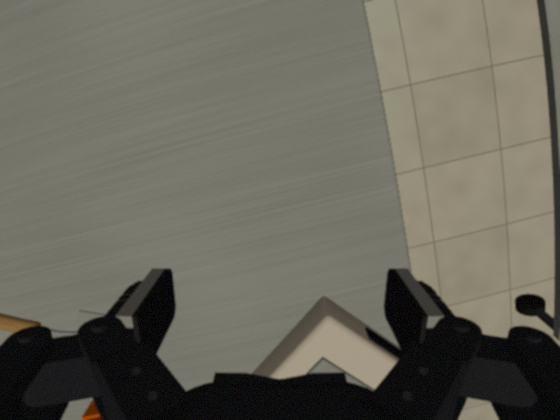

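The scene and top pictures show the bottle on the lid at top (223,152), the tray at (137,207) with the spare at (134,222), and the recess at (238,218). There are two blue plates: one on the shelf at (364,168), one smaller on the bench at (311,124). I'll enlarge the top view.

```bash
cat > h.py <<'E'
import numpy as np, cv2
from scipy.spatial.transform import Rotation as R
from cell import sensors, eyes
def cam(f,s=None):
    if "origin" in f:
        q=f["orientation"]; return np.array(f["origin"]),R.from_quat(np.r_[q[1:],q[0]]).as_matrix()
    q=s["tcp_rot"]; Rt=R.from_quat(np.r_[q[1:],q[0]]).as_matrix(); T=f["T_tool_cam"]
    return s["position"]+Rt@T[:3,3],Rt@T[:3,:3]
def back(f,uv,z,s=None):
    o,M=cam(f,s); out=[]
    K=np.array([[f["fx"],0,f["cx"]],[0,f["fy"],f["cy"]],[0,0,1]])
    uv=np.array(uv,float).reshape(-1,1,2)
    # k1: drawn = ray*(1+k1 r^2) = OpenCV model
    n=cv2.undistortPoints(uv,K,np.array([f["k1"],0,0,0.]),None,None,None) if False else cv2.undistortPointsIter(uv,K,np.array([f["k1"],0,0,0.]),np.eye(3),np.eye(3),(3,100,1e-12))
    for (x,y) in n.reshape(-1,2):
        d=M@np.array([x,-y,-1]); out.append(o+d*(z-o[2])/d[2])
    return np.array(out)
def proj(f,P,s=None):
    o,M=cam(f,s); p=(np.array(P,float).reshape(-1,3)-o)@M
    x,y=p[:,0]/-p[:,2],-p[:,1]/-p[:,2]; k=1+f["k1"]*(x*x+y*y)
    return np.c_[f["cx"]+f["fx"]*x*k,f["cy"]+f["fy"]*y*k]
def crop(f,x0,y0,x1,y1,k,name):
    im=cv2.resize(cv2.cvtColor(f["img"],cv2.COLOR_RGB2BGR)[y0:y1,x0:x1],None,fx=k,fy=k,interpolation=cv2.INTER_CUBIC)
    im=cv2.convertScaleAbs(im,alpha=1.5,beta=10)
    for u in range((x0+9)//10*10,x1,10):
        cv2.line(im,(int((u-x0+.5)*k),0),(int((u-x0+.5)*k),5),(0,255,255),1)
        if u%20==0: cv2.putText(im,str(u),(int((u-x0+.5)*k)-10,16),0,.4,(0,255,255),1)
    for v in range((y0+9)//10*10,y1,10):
        cv2.line(im,(0,int((v-y0+.5)*k)),(5,int((v-y0+.5)*k)),(0,255,255),1)
        if v%20==0: cv2.putText(im,str(v),(6,int((v-y0+.5)*k)+4),0,.4,(0,255,255),1)
    cv2.imwrite(name,im)
E
python3 - <<'E'
from h import *
f=eyes.grab_frame("top")
crop(f,95,120,285,260,4,"pics/t1.png")
crop(f,290,100,420,290,3,"pics/t2.png")
g=eyes.grab_frame("scene")
crop(g,230,140,380,270,5,"pics/s1.png")
crop(g,150,220,330,310,4,"pics/s2.png")
E
```

```text
(no output)
```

View pics/t1.png

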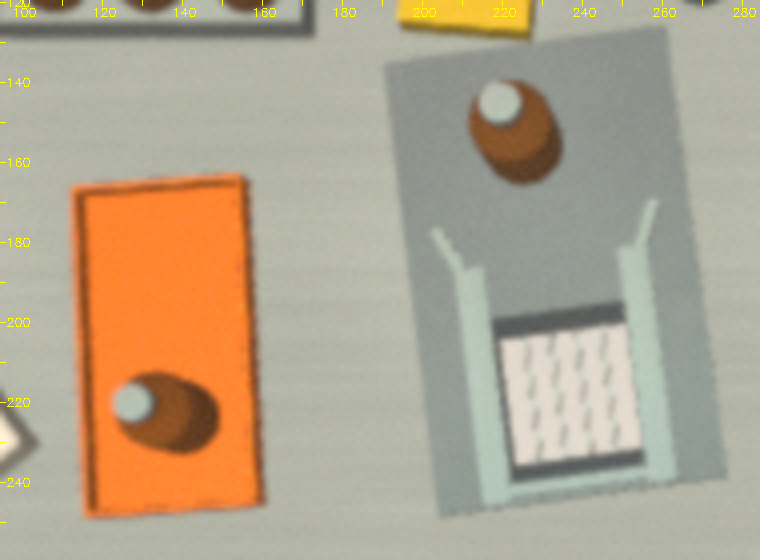

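View pics/t2.png

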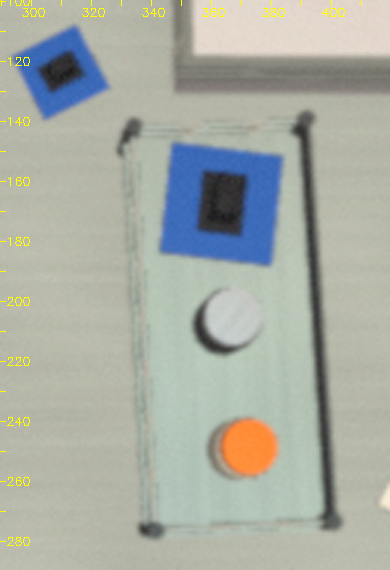

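View pics/s1.png

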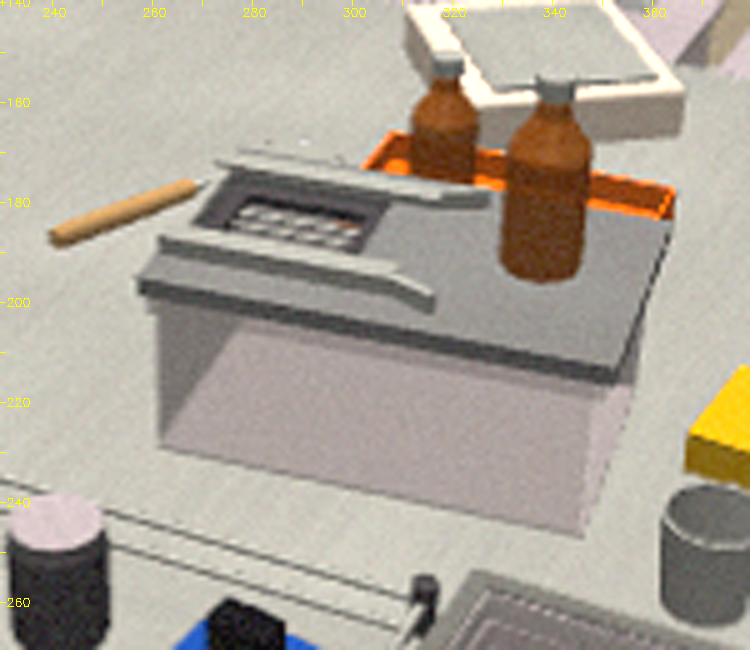

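View pics/s2.png

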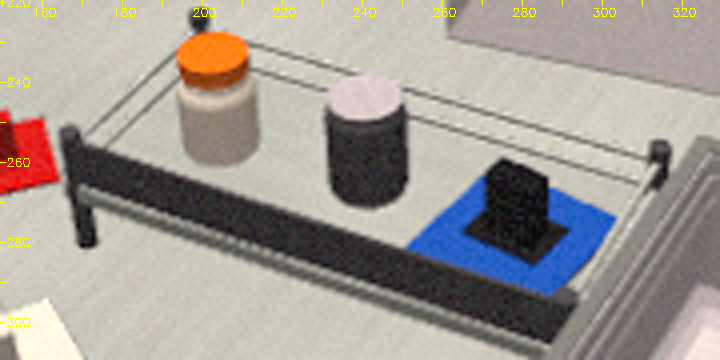

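```bash
cat > m.py <<'E'
from h import *
f=eyes.grab_frame("top")
def T(l,x0,y0,k): return [(x/k+x0-.5,y/k+y0-.5) for x,y in l]
def rep(n,P):
    P=P[:,:2]; e=np.roll(P,-1,0)-P
    print(n,P.mean(0).round(4),"sides",np.linalg.norm(e,axis=1).round(4),"ang",np.degrees(np.arctan2(e[:,1],e[:,0])).round(1))
rep("lid",back(f,T([(385,63),(667,27),(727,478),(440,518)],95,120,4),.14))
rep("tray",back(f,T([(70,185),(245,174),(265,505),(87,518)],95,120,4),.03))
rep("traymouth-in",back(f,T([(87,196),(240,184),(253,500),(95,510)],95,120,4),.03))
rep("plate",back(f,T([(173,142),(284,156),(270,266),(160,252)],290,100,3),.066))
rep("small",back(f,T([(79,26),(109,88),(44,119),(14,57)],290,100,3),.006))
rep("shelfposts",back(f,T([(132,128),(306,118),(332,521),(152,530)],290,100,3),.105))
print("bottle cap",back(f,T([(499,102)],95,120,4),.28)); print("spare cap",back(f,T([(132,403)],95,120,4),.145))
print("tin",back(f,T([(233,317)],290,100,3),.14),"jar",back(f,T([(249,447)],290,100,3),.145))
print("handle top c",back(f,T([(226,192)],290,100,3),.118))
g=eyes.grab_frame("scene")
print("bottle cap scene",back(g,T([(556,80)],230,140,5),.28))
print("bottle base scene",back(g,T([(541,278)],230,140,5),.14))
rep("lid scene",back(g,T([(140,285),(230,168),(672,222),(614,372)],230,140,5),.14))
E
python3 m.py
```

```text
lid [0.5549 0.0749] sides [0.1992 0.319  0.1983 0.3211] ang [ -82.5 -172.1   98.1    8. ]
tray [0.5145 0.3747] sides [0.1323 0.2489 0.1324 0.2506] ang [ -86.3 -174.9   94.4    5. ]
traymouth-in [0.5129 0.3731] sides [0.1156 0.2372 0.1175 0.2358] ang [ -85.4 -176.    93.8    3.5]
plate [ 0.6242 -0.2975] sides [0.1094 0.1098 0.1076 0.1097] ang [-97.1 171.9  82.8  -7.2]
small [ 0.7713 -0.1442] sides [0.0718 0.0739 0.0716 0.0742] ang [-154.9  116.1   25.3  -63.8]
shelfposts [ 0.5042 -0.2988] sides [0.1668 0.383  0.168  0.3811] ang [ -86.4 -177.4   92.9    2.4]
bottle cap [[0.63990112 0.09686342 0.28      ]]
spare cap [[0.46035245 0.36413561 0.145     ]]
tin [[ 0.50444408 -0.29575961  0.14      ]] jar [[ 0.38489768 -0.30808377  0.145     ]]
handle top c [[ 0.62554474 -0.29408937  0.118     ]]
bottle cap scene [[0.64272942 0.08685274 0.28      ]]
bottle base scene [[0.64746947 0.0793811  0.14      ]]
lid scene [0.5606 0.0632] sides [0.1753 0.3157 0.2036 0.3129] ang [  98.2   14.   -82.1 -171.1]
```

```bash
cat >> h.py <<'E'
def tool(s):
    q=s["tcp_rot"]; return R.from_quat(np.r_[q[1:],q[0]]).as_matrix()
def plan(P,yaw=None):
    """P world target, yaw= wanted world direction (deg) of tool x, modulo 180"""
    s=sensors.state(); M=tool(s); d=M.T@(np.array(P)-s["position"])
    cur=np.degrees(np.arctan2(M[1,0],M[0,0])); t=0
    if yaw is not None:
        dy=(yaw-cur+90)%180-90; t=-dy   # tool y down
    print("share",(d/.75).round(4),"turn",round(t/90,4),"dist",np.linalg.norm(d).round(3),"yaw",cur.round(2),"t",round(s["time"],2),"pos",s["position"].round(4),"F",s["wrist_force"].round(1),"gap",round(s["finger_gap"],4),"j7",s["joints"][6].round(2))
E
python3 - <<'E'
from h import *
print(tool(sensors.state()).round(3))
plan([.64,.093,.36],8)
g=eyes.grab_frame("scene")
for z in (.14,.21,.22,.225,.23,.24,.25,.26,.28):
  u=proj(g,[[.64,.095,z]])[0]; print(z,u.round(1),((u-[230,140]+.5)*5).round())
E
```

```text
[[ 0.246 -0.    -0.969]
 [ 0.969 -0.     0.246]
 [-0.    -1.     0.   ]]
share [-0.5362 -0.1717 -0.7966] turn 0.7527 dist 0.732 yaw 75.74 t 0.35 pos [0.16   0.6299 0.2311] F [0.5 1.  0.8] gap 0.0855 j7 -0.02
0.14 [337.3 192.5] [539. 265.]
0.21 [339.  173.9] [548. 172.]
0.22 [339.3 171.2] [549. 158.]
0.225 [339.4 169.8] [549. 151.]
0.23 [339.5 168.4] [550. 145.]
0.24 [339.8 165.6] [551. 131.]
0.25 [340.  162.8] [553. 117.]
0.26 [340.3 160. ] [554. 103.]
0.28 [340.8 154.4] [556.  74.]
```

jog_arm:
  commands:
    - [-0.536,-0.172,-0.797,0.75]
    - [-0.536,-0.172,-0.797,0.75]
    - [-0.536,-0.172,-0.797,0.75]
    - [-0.536,-0.172,-0.797,0.75]
    - [-0.536,-0.172,-0.797,0.75]
  hand: 1

```text
time: 1.02
position: [0.3663, 0.3993, 0.2871]
tcp_rot: [0.695, -0.694, -0.133, 0.133]
wrist_force: [0.7, 0.0, 0.2]
finger_gap: 0.0855
```

```bash
python3 -c "
from h import *
plan([.64,.093,.36],8)"
```

```text
share [ 0.1882 -0.0974 -0.5143] turn 0.1521 dist 0.417 yaw 21.69 t 1.02 pos [0.3663 0.3993 0.2871] F [0.7 0.  0.2] gap 0.0855 j7 -0.34
```

jog_arm:
  commands:
    - [0.188,-0.097,-0.514,0.15]
    - [0.188,-0.097,-0.514,0.15]
    - [0.188,-0.097,-0.514,0.15]
    - [0.188,-0.097,-0.514,0.15]
    - [0.188,-0.097,-0.514,0.15]

```text
time: 1.65
position: [0.5726, 0.1712, 0.3415]
tcp_rot: [0.705, -0.705, -0.053, 0.053]
wrist_force: [1.0, 0.5, 0.4]
finger_gap: 0.0855
```

```bash
python3 -c "
from h import *
plan([.64,.095,.36],8)
s=sensors.state();f=eyes.grab_frame('wrist');crop(f,0,0,560,420,1.4,'pics/w1.png')"
```

```text
share [ 0.0737 -0.0247 -0.1139] turn 0.0062 dist 0.103 yaw 8.56 t 1.65 pos [0.5726 0.1712 0.3415] F [1.  0.5 0.4] gap 0.0855 j7 0.01
```

View pics/w1.png

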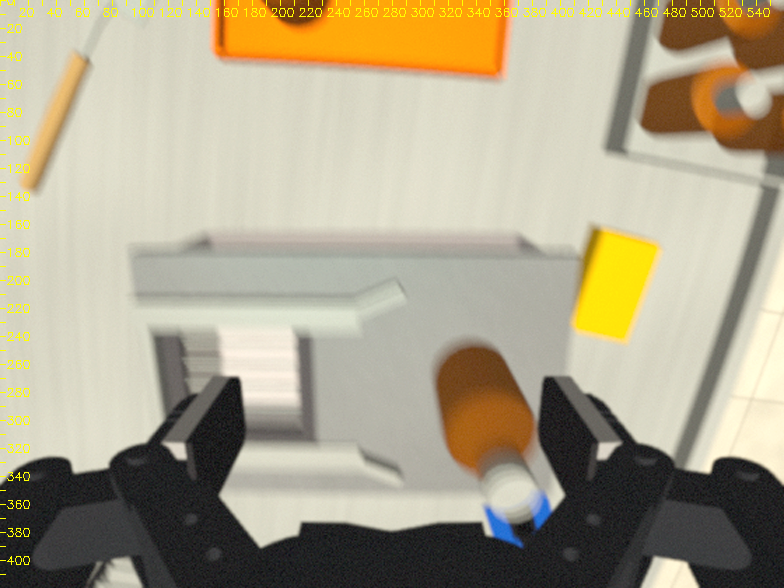

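The wrist view shows the bottle cap at about (366,351), its body at (345,300), and the recess and both guides on the left. I'll retake it with the arm settled and measure.

```bash
python3 -c "
from h import *
s=sensors.state();f=eyes.grab_frame('wrist');crop(f,80,150,440,400,2.2,'pics/w2.png')
print(s['position'],np.abs(s['dq']).max())
import pickle;pickle.dump((s,f),open('w2.pkl','wb'))
print(proj(f,[[.64,.096,.28],[.64,.096,.14]],s))"
```

```text
[0.57902501 0.16077928 0.34330635] 0.15076176115246417
[[353.50167674 329.30031856]
 [326.21551016 248.7176238 ]]
```

View pics/w2.png

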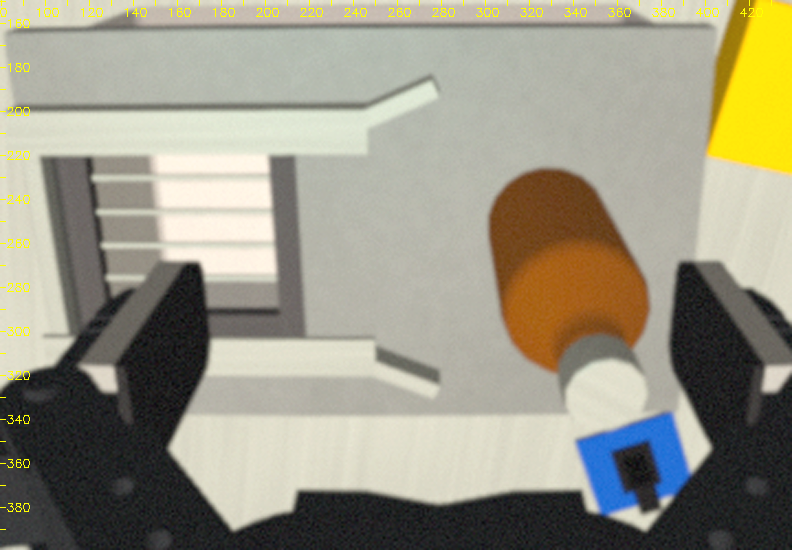

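```bash
cat > m2.py <<'E'
from h import *
import pickle
s,f=pickle.load(open('w2.pkl','rb'))
T=lambda l:[(x/2.2+80-.5,y/2.2+150-.5) for x,y in l]
B=lambda l,z:back(f,T(l),z,s)
print("cap",B([(606,394)],.28))
c=np.array([.5549,.0749]);
for n,l,z in (("lid+y",[(100,29),(700,25)],.14),("lid-y",[(190,413),(660,414)],.14),("lip+",[(45,156),(365,154)],.151),("lip-",[(210,338),(373,339)],.154),("recess near edge",[(295,160),(305,334)],.14),("mouth",[(367,154),(375,340)],.154),("farledge/stop",[(42,158),(70,335)],.14),("lid back",[(713,26),(680,414)],.14)):
    P=B(l,z)[:,:2]; e=P[1]-P[0]; print(n,P.round(4).tolist(),"ang",np.degrees(np.arctan2(e[1],e[0])).round(2))
E
python3 m2.py; python3 -c "
from h import *
plan([.64,.096,.36],8)"
```

```text
cap [[0.64086073 0.09666574 0.28      ]]
lid+y [[0.4303, 0.1583], [0.6935, 0.1958]] ang 8.11
lid-y [[0.4787, -0.0364], [0.7207, -0.0047]] ang 7.48
lip+ [[0.4102, 0.0994], [0.5542, 0.1201]] ang 8.19
lip- [[0.4908, 0.019], [0.5681, 0.0296]] ang 7.82
recess near edge [[0.5221, 0.1092], [0.5344, 0.0192]] ang -82.25
mouth [[0.5552, 0.1212], [0.5691, 0.0292]] ang -81.41
farledge/stop [[0.4035, 0.0938], [0.4161, 0.0006]] ang -82.32
lid back [[0.6994, 0.1962], [0.7313, -0.0035]] ang -80.94
share [ 0.0717 -0.0223 -0.1011] turn -0.0018 dist 0.094 yaw 7.84 t 1.75 pos [0.5765 0.1637 0.3425] F [-0.  -0.5  0.7] gap 0.0857 j7 0.01
```

jog_arm:
  commands:
    - [0.072,-0.022,-0.102,0]
    - [0.072,-0.022,-0.102,0]
    - [0.072,-0.022,-0.102,0]

```text
time: 2.12
position: [0.6376, 0.1016, 0.3575]
tcp_rot: [-0.705, 0.706, 0.051, -0.05]
wrist_force: [-0.7, 0.1, 0.5]
finger_gap: 0.0855
```

```bash
python3 -c "
from h import *
plan([.6405,.0966,.212],8)"
```

```text
share [ 0.0027  0.1941 -0.0068] turn 0.0027 dist 0.146 yaw 8.25 t 2.12 pos [0.6376 0.1016 0.3575] F [-0.7  0.1  0.5] gap 0.0855 j7 0.14
```

jog_arm:
  commands:
    - [0,0,0,0]
    - [0,0,0,0]

```text
time: 2.38
position: [0.6354, 0.1067, 0.3572]
tcp_rot: [0.705, -0.705, -0.053, 0.054]
wrist_force: [0.1, 0.5, 0.3]
finger_gap: 0.0853
```

```bash
python3 -c "
from h import *
plan([.6405,.0966,.212],8)"
```

```text
share [ 0.0048  0.1936 -0.0146] turn 0.0074 dist 0.146 yaw 8.67 t 2.38 pos [0.6354 0.1067 0.3572] F [0.1 0.5 0.3] gap 0.0853 j7 0.14
```

jog_arm:
  commands:
    - [0.005,0.06,-0.0145,0.007]
    - [0.005,0.12,-0.0145,0.007]
    - [0.005,0.16,-0.0145,0.007]
    - [0.005,0.193,-0.0145,0.007]
    - [0.005,0.193,-0.0145,0.007]

```text
time: 3.0
position: [0.6396, 0.096, 0.2108]
tcp_rot: [0.705, -0.705, -0.048, 0.051]
wrist_force: [-0.4, -0.1, 0.7]
finger_gap: 0.0852
```

```bash
python3 -c "
from h import *
plan([.6405,.0966,.212],8)
f=eyes.grab_frame('wrist');crop(f,80,150,440,420,2.1,'pics/w3.png')"
```

```text
share [ 0.0012 -0.0016  0.0006] turn -0.0001 dist 0.002 yaw 8.0 t 3.0 pos [0.6396 0.096  0.2108] F [-0.4 -0.1  0.7] gap 0.0852 j7 0.2
```

View pics/w3.png

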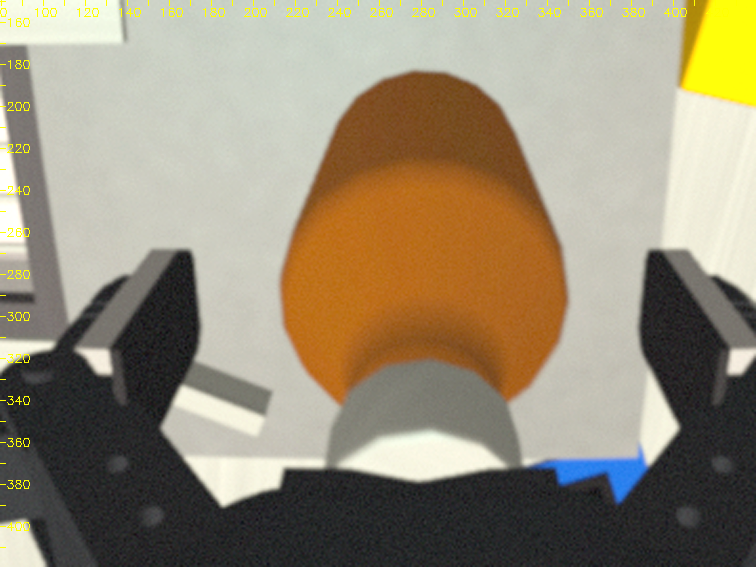

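The bottle is centred between the open fingers, cap at about (283,360). Closing.

jog_arm:
  commands:
    - [0,0,0,0]
    - [0,0,0,0]
    - [0,0,0,0]
    - [0,0,0,0]
    - [0,0,0,0]
  hand: 0
  squeeze: 45

```text
time: 3.68
position: [0.6421, 0.0948, 0.2146]
tcp_rot: [0.706, -0.705, -0.049, 0.048]
wrist_force: [-2.4, 0.0, 5.2]
finger_gap: 0.0537
```

jog_arm:
  commands:
    - [0,-0.04,0,0]
    - [0,-0.1,0,0]
    - [0,-0.14,0,0]
    - [0,-0.14,0,0]

```text
time: 4.18
position: [0.6429, 0.0945, 0.3201]
tcp_rot: [0.706, -0.705, -0.051, 0.047]
wrist_force: [0.4, -0.4, -3.9]
finger_gap: 0.0533
```

```bash
python3 -c "
from h import *
plan([.569,.379,.212],8)
f=eyes.grab_frame('wrist');crop(f,0,0,560,420,1.4,'pics/w4.png')
g=eyes.grab_frame('scene');crop(g,230,90,390,220,4.5,'pics/s4.png')"
```

```text
share [-0.0463  0.1439  0.3892] turn -0.0012 dist 0.313 yaw 7.9 t 4.17 pos [0.6429 0.0945 0.3201] F [ 0.4 -0.4 -3.9] gap 0.0533 j7 0.16
```

View pics/w4.png

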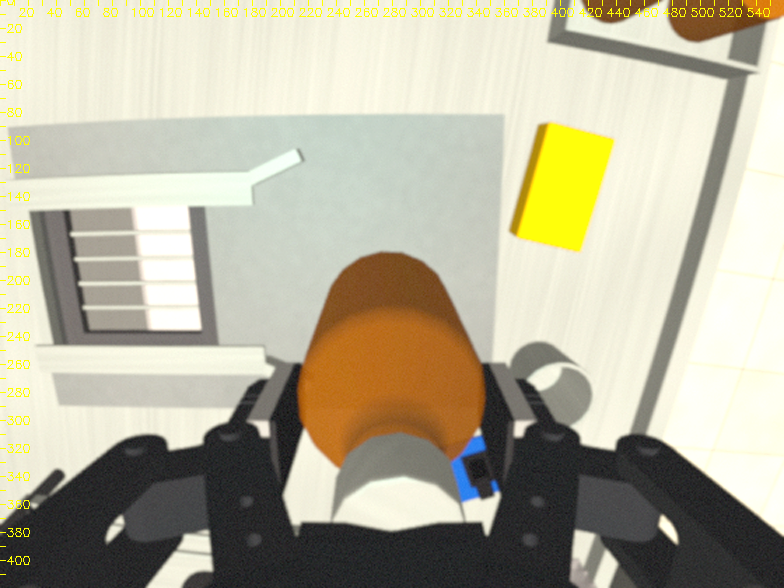

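View pics/s4.png

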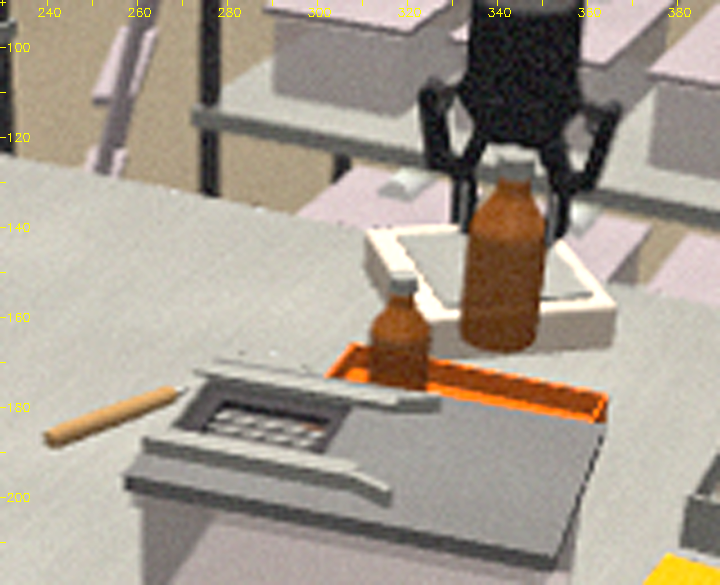

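The bottle is held upright, cap just below the palm, clear of the lid. Carrying it to the tray.

jog_arm:
  commands:
    - [-0.012,0,0.08,0]
    - [-0.022,0,0.16,0]
    - [-0.032,0,0.24,0]
    - [-0.042,0,0.32,0]
    - [-0.046,0,0.389,0]

```text
time: 4.9
position: [0.5648, 0.3814, 0.3149]
tcp_rot: [-0.705, 0.706, 0.048, -0.051]
wrist_force: [0.5, -0.3, -2.8]
finger_gap: 0.0534
```

jog_arm:
  commands:
    - [0,0,0,0]
    - [0,0,0,0]

```text
time: 5.15
position: [0.5666, 0.378, 0.3153]
tcp_rot: [-0.704, 0.707, 0.048, -0.05]
wrist_force: [0.8, 0.0, -3.7]
finger_gap: 0.0532
```

```bash
python3 -c "
from h import *
plan([.569,.379,.081],8)
f=eyes.grab_frame('top');crop(f,90,120,250,270,4,'pics/t5.png')
g=eyes.grab_frame('wrist');crop(g,0,0,560,420,1.4,'pics/w5.png')"
```

```text
share [0.0044 0.3124 0.0017] turn -0.001 dist 0.234 yaw 7.91 t 5.15 pos [0.5666 0.378  0.3153] F [ 0.8  0.  -3.7] gap 0.0532 j7 -0.29
```

View pics/t5.png

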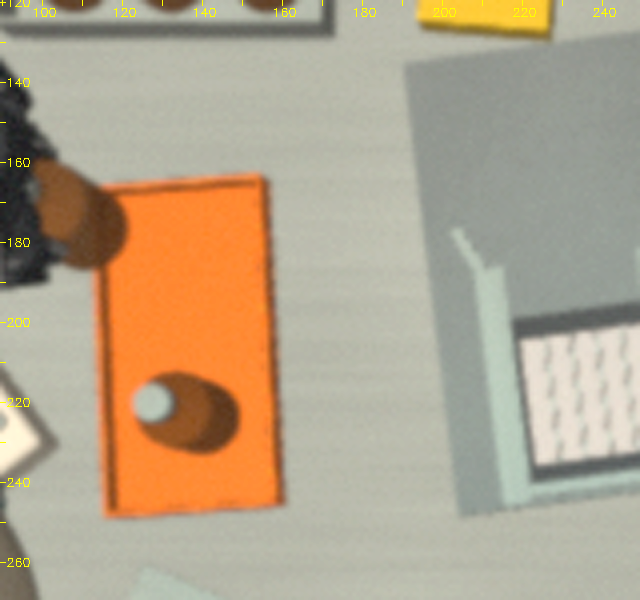

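View pics/w5.png

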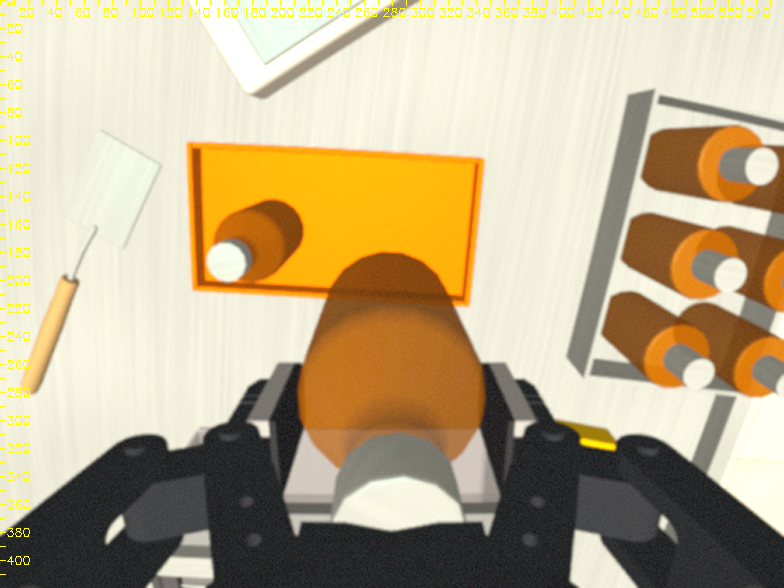

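```bash
python3 -c "
from h import *
s=sensors.state();g=eyes.grab_frame('wrist')
P=back(g,[(x/1.4-.5,y/1.4-.5) for x,y in [(188,143),(484,159),(469,305),(193,288)]],.03,s)
print(P.round(4),P.mean(0)); e=np.roll(P,-1,0)-P; print(np.linalg.norm(e,axis=1))
print('spare',back(g,[(229/1.4-.5,261/1.4-.5)],.145,s))
plan([.569,.379,.081],8)"
```

```text
[[0.3899 0.4313 0.03  ]
 [0.6357 0.4501 0.03  ]
 [0.6453 0.3237 0.03  ]
 [0.3987 0.306  0.03  ]] [0.51742144 0.37777956 0.03      ]
[0.24650228 0.1267722  0.24725383 0.12560629]
spare [[0.46497731 0.36518108 0.145     ]]
share [0.0022 0.3147 0.003 ] turn -0.0029 dist 0.236 yaw 7.74 t 5.3 pos [0.5679 0.3769 0.317 ] F [ 0.3  0.  -3.1] gap 0.053 j7 -0.29
```

jog_arm:
  commands:
    - [0.002,0.08,0.003,0]
    - [0.002,0.16,0.003,0]
    - [0.002,0.23,0.003,0]
    - [0.002,0.28,0.003,0]
    - [0.002,0.3,0.003,0]

```text
time: 5.92
position: [0.5676, 0.3794, 0.0902]
tcp_rot: [-0.705, 0.706, 0.047, -0.049]
wrist_force: [0.4, 0.0, -2.8]
finger_gap: 0.0534
```

```bash
python3 -c "
from h import *
plan([.569,.379,.081],8)"
```

```text
share [ 0.0018  0.0122 -0.0007] turn -0.0023 dist 0.009 yaw 7.79 t 5.92 pos [0.5676 0.3794 0.0902] F [ 0.4  0.  -2.8] gap 0.0534 j7 -0.21
```

jog_arm:
  commands:
    - [0,0.006,0,0]
    - [0,0.01,0,0]
    - [0,0.014,0,0]
    - [0,0.014,0,0]

```text
time: 6.42
position: [0.5687, 0.3817, 0.0829]
tcp_rot: [0.706, -0.705, -0.049, 0.048]
wrist_force: [-0.2, 0.6, -4.2]
finger_gap: 0.0532
```

```bash
python3 -c "
from h import *
plan([.569,.379,.081],8)
g=eyes.grab_frame('scene');crop(g,260,90,390,220,4.5,'pics/s6.png')"
```

```text
share [-0.0001  0.0025 -0.0036] turn -0.001 dist 0.003 yaw 7.91 t 6.42 pos [0.5687 0.3817 0.0829] F [-0.2  0.6 -4.2] gap 0.0532 j7 -0.2
```

View pics/s6.png

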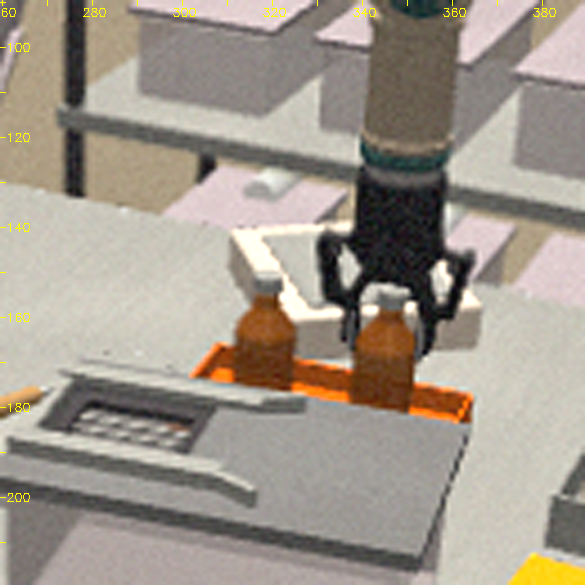

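jog_arm:
  commands:
    - [0,0.002,-0.003,0]
    - [0,0.004,-0.003,0]
    - [0,0.004,-0.003,0]

```text
time: 6.85
position: [0.569, 0.3791, 0.0797]
tcp_rot: [0.706, -0.705, -0.049, 0.049]
wrist_force: [-1.1, -0.5, 2.0]
finger_gap: 0.0533
```

jog_arm:
  commands:
    - [0,0.0015,0,0]
    - [0,0.0025,0,0]
    - [0,0.0025,0,0]

```text
time: 7.22
position: [0.569, 0.3793, 0.0796]
tcp_rot: [0.706, -0.705, -0.049, 0.049]
wrist_force: [-4.4, -2.1, 12.9]
finger_gap: 0.0534
```

jog_arm:
  commands:
    - [0,-0.0025,0,0]
    - [0,-0.0025,0,0]

```text
time: 7.48
position: [0.569, 0.3795, 0.0797]
tcp_rot: [0.706, -0.705, -0.049, 0.049]
wrist_force: [-1.2, -0.7, 3.6]
finger_gap: 0.0536
```

jog_arm:
  commands:
    - [0,0,0,0]
    - [0,0,0,0]
    - [0,0,0,0]
    - [0,0,0,0]
  hand: 1

```text
time: 7.98
position: [0.5688, 0.3791, 0.0791]
tcp_rot: [-0.705, 0.705, 0.049, -0.049]
wrist_force: [0.3, -0.3, 0.9]
finger_gap: 0.0855
```

jog_arm:
  commands:
    - [0,-0.03,0,0]
    - [0,-0.1,0,0]
    - [0,-0.18,0,0]
    - [0,-0.26,0,0]
    - [0,-0.32,0,0]

```text
time: 8.6
position: [0.5693, 0.3792, 0.3224]
tcp_rot: [0.706, -0.705, -0.05, 0.048]
wrist_force: [0.9, 0.1, -0.5]
finger_gap: 0.0855
```

```bash
python3 -c "
from h import *
plan([.624,-.2975,.32],-7)
s=sensors.state();f=eyes.grab_frame('wrist');crop(f,0,0,560,420,1.4,'pics/w7.png')"
```

```text
share [-0.0517  0.0019 -0.9038] turn 0.1655 dist 0.679 yaw 7.89 t 8.6 pos [0.5693 0.3792 0.3224] F [ 0.9  0.1 -0.5] gap 0.0855 j7 -0.29
```

View pics/w7.png

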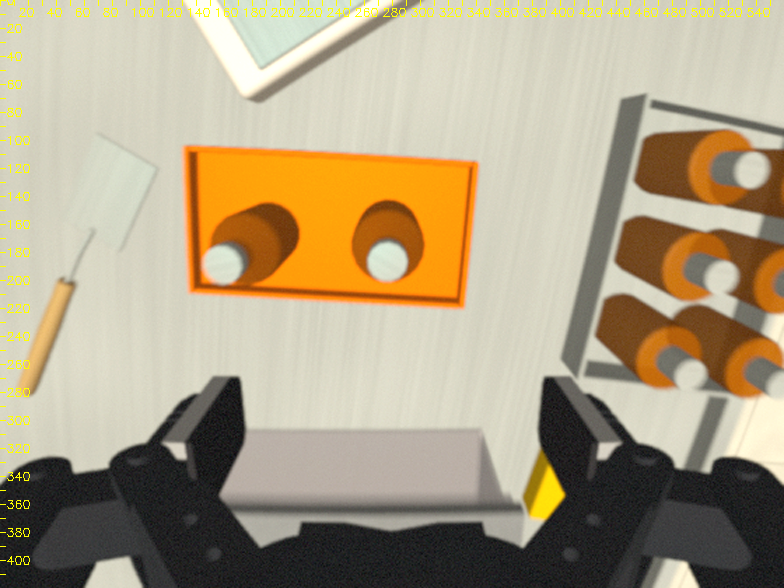

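Both bottles stand upright in the tray: spare cap at crop (225,263), moved bottle cap at (387,260). Going to the shelf.

jog_arm:
  commands:
    - [-0.01,0,-0.08,0.03]
    - [-0.02,0,-0.16,0.06]
    - [-0.03,0,-0.24,0.09]
    - [-0.035,0,-0.32,0.12]
    - [-0.04,0,-0.4,0.16]

```text
time: 9.28
position: [0.5802, 0.076, 0.3192]
tcp_rot: [0.706, -0.706, 0.041, -0.041]
wrist_force: [0.4, 1.1, 0.1]
finger_gap: 0.0854
```

```bash
python3 -c "
from h import *
plan([.624,-.22,.33],-7)"
```

```text
share [ 0.1034 -0.0145 -0.3853] turn 0.0044 dist 0.299 yaw -6.6 t 9.28 pos [0.5802 0.076  0.3192] F [0.4 1.1 0.1] gap 0.0854 j7 -0.04
```

jog_arm:
  commands:
    - [0.02,-0.014,-0.08,0]
    - [0.04,-0.014,-0.16,0]
    - [0.06,-0.014,-0.24,0]
    - [0.08,-0.014,-0.31,0]
    - [0.1,-0.014,-0.38,0]

```text
time: 9.9
position: [0.6227, -0.2155, 0.3294]
tcp_rot: [0.706, -0.706, 0.04, -0.04]
wrist_force: [0.5, -1.0, 0.2]
finger_gap: 0.0854
```

jog_arm:
  commands:
    - [0,0,0,0]
    - [0,0,0,0]

```text
time: 10.15
position: [0.6225, -0.2133, 0.3292]
tcp_rot: [0.706, -0.706, 0.04, -0.04]
wrist_force: [-0.2, 1.0, -0.4]
finger_gap: 0.0854
```

```bash
python3 -c "
from h import *
import pickle
s=sensors.state();f=eyes.grab_frame('wrist');crop(f,0,0,560,420,1.4,'pics/w8.png');crop(f,180,80,400,260,3.5,'pics/w8b.png')
pickle.dump((s,f),open('w8.pkl','wb'))
plan([.624,-.2975,.33],-7)"
```

```text
share [ 0.0143 -0.0012 -0.1128] turn 0.0065 dist 0.085 yaw -6.41 t 10.2 pos [ 0.6228 -0.2122  0.3293] F [-0.8 -0.3  0.9] gap 0.0854 j7 0.43
```

View pics/w8.png

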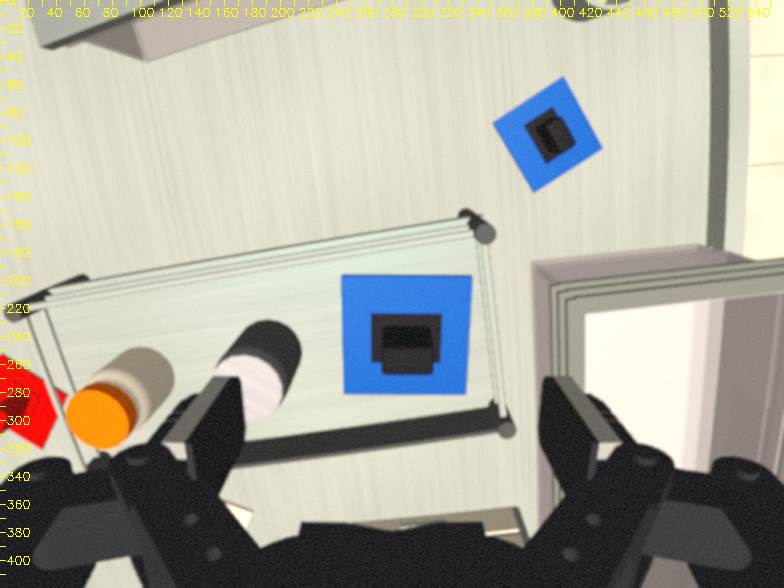

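View pics/w8b.png

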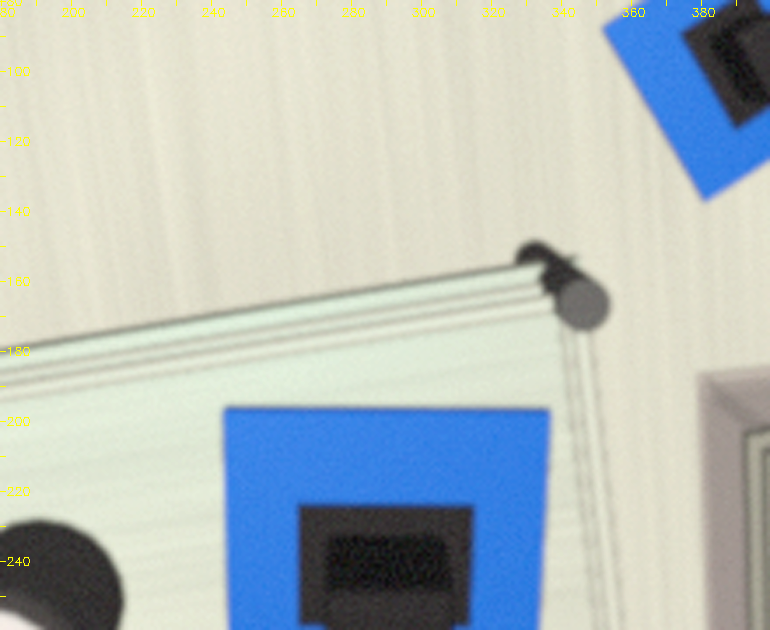

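```bash
python3 -c "
from h import *
import pickle
s,f=pickle.load(open('w8.pkl','rb'));crop(f,230,180,350,290,6,'pics/w8c.png')"
```

```text
(no output)
```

View pics/w8c.png

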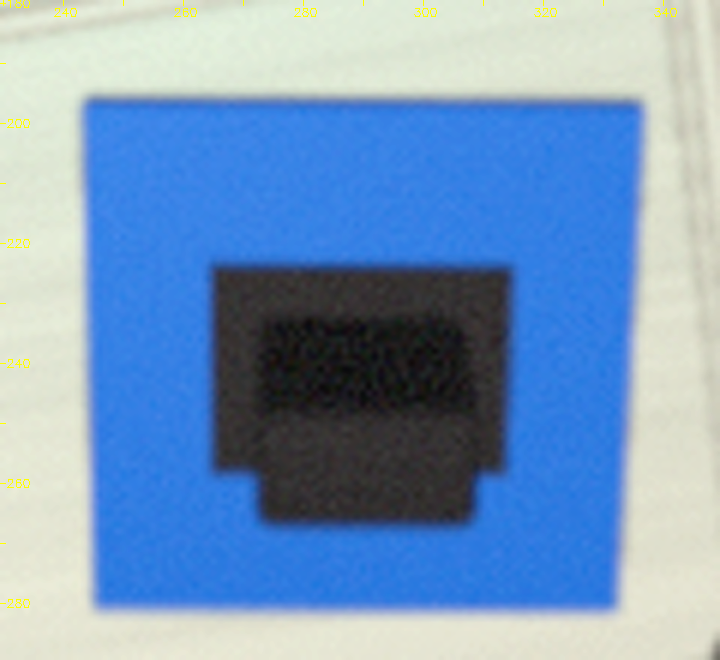

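```bash
python3 -c "
from h import *
import pickle
s,f=pickle.load(open('w8.pkl','rb'))
def rep(n,l,z):
    P=back(f,[(x/6+230-.5,y/6+180-.5) for x,y in l],z,s)[:,:2]; e=np.roll(P,-1,0)-P
    print(n,P.mean(0).round(4),np.linalg.norm(e,axis=1).round(4),np.degrees(np.arctan2(e[:,1],e[:,0])).round(1))
rep('plate',[(84,99),(642,100),(618,608),(95,607)],.066)
rep('flange',[(213,268),(511,268),(503,470),(214,470)],.068)
rep('top',[(258,412),(476,412),(472,523),(259,523)],.118)
plan([.6246,-.296,.24],-7)
"
```

```text
plate [ 0.6264 -0.2973] [0.1078 0.1087 0.1087 0.1085] [ -6.6 -96.5 173.3  83. ]
flange [ 0.6263 -0.2981] [0.0585 0.043  0.0585 0.043 ] [ -6.5 -97.  173.4  83.1]
top [ 0.6261 -0.2973] [0.0383 0.0213 0.038  0.0213] [ -6.5 -97.  173.4  83.6]
share [ 0.015   0.1188 -0.1109] turn 0.0065 dist 0.122 yaw -6.41 t 10.2 pos [ 0.6228 -0.2122  0.3293] F [-0.8 -0.3  0.9] gap 0.0854 j7 0.43
```

Two blue plates fit by colour. The shelf plate (crop centre (405,335)) measures 108–109 mm, so it is the 110 mm panel; the one at (548,133) on the bench is only 72 mm, so it is the look-alike. The handle block's 40 mm side runs at about -6.6°, and I'll grip across it with the hand partly open.

jog_arm:
  commands:
    - [0.017,0.05,-0.07,0.002]
    - [0.017,0.1,-0.112,0.002]
    - [0.017,0.172,-0.112,0.002]
    - [0.017,0.172,-0.112,0.002]
    - [0.017,0.172,-0.112,0.002]
  hand: 0.68

```text
time: 10.82
position: [0.6275, -0.2975, 0.2027]
tcp_rot: [-0.706, 0.706, -0.039, 0.041]
wrist_force: [0.6, -0.2, 0.6]
finger_gap: 0.0578
```

```bash
python3 -c "
from h import *
plan([.6262,-.2974,.084],-6.6)
f=eyes.grab_frame('wrist');crop(f,0,0,560,420,1.4,'pics/w9.png')"
```

```text
share [-0.0021  0.1582 -0.    ] turn 0.0008 dist 0.119 yaw -6.53 t 10.82 pos [ 0.6275 -0.2975  0.2027] F [ 0.6 -0.2  0.6] gap 0.0578 j7 0.58
```

View pics/w9.png

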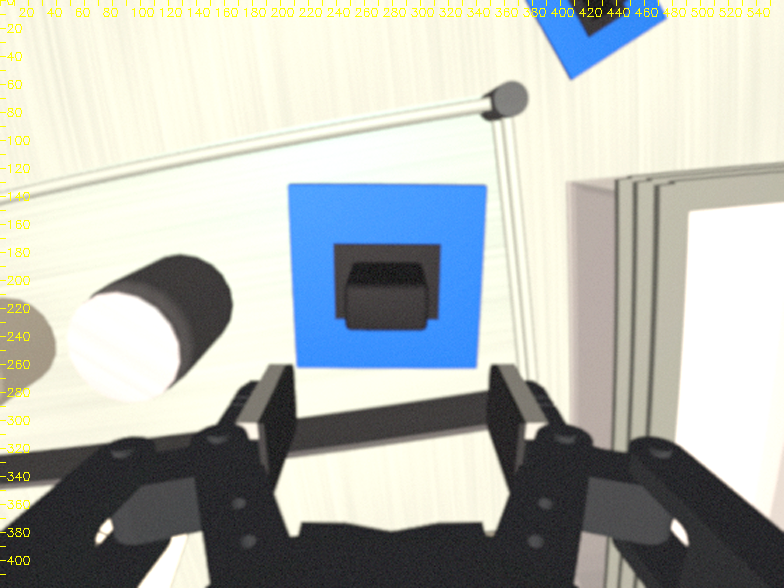

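jog_arm:
  commands:
    - [-0.002,0.06,0,0]
    - [-0.002,0.11,0,0]
    - [-0.002,0.14,0,0]
    - [-0.002,0.158,0,0]
    - [-0.002,0.158,0,0]

```text
time: 11.5
position: [0.625, -0.2983, 0.083]
tcp_rot: [-0.706, 0.706, -0.041, 0.041]
wrist_force: [-0.3, 0.9, 0.5]
finger_gap: 0.0584
```

```bash
python3 -c "
from h import *
plan([.6262,-.2974,.084],-6.6)
f=eyes.grab_frame('wrist');crop(f,0,0,560,420,1.4,'pics/w10.png')"
```

```text
share [ 0.0015 -0.0013  0.0014] turn -0.0004 dist 0.002 yaw -6.64 t 11.5 pos [ 0.625  -0.2983  0.083 ] F [-0.3  0.9  0.5] gap 0.0584 j7 0.64
```

View pics/w10.png

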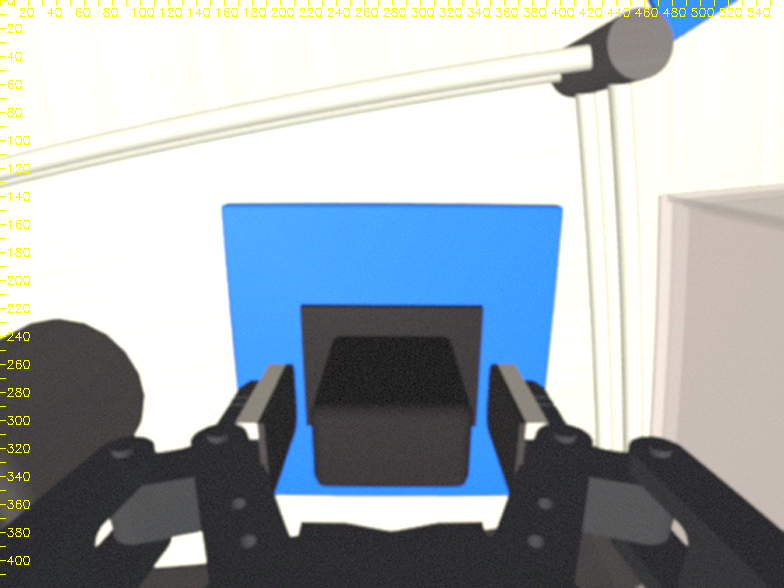

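The handle sits centred between the pads, block at crop (392,440) and pads at 290 and 490. Gripping.

jog_arm:
  commands:
    - [0,0,0,0]
    - [0,0,0,0]
    - [0,0,0,0]
    - [0,0,0,0]
  hand: 0
  squeeze: 80

```text
time: 12.05
position: [0.6254, -0.2993, 0.0841]
tcp_rot: [-0.705, 0.706, -0.04, 0.042]
wrist_force: [0.7, -0.1, 6.0]
finger_gap: 0.0388
```

jog_arm:
  commands:
    - [0,-0.02,0,0]
    - [0,-0.08,0,0]
    - [0,-0.16,0,0]
    - [0,-0.22,0,0]
    - [0,-0.22,0,0]

```text
time: 12.68
position: [0.626, -0.3003, 0.2527]
tcp_rot: [-0.705, 0.707, -0.038, 0.044]
wrist_force: [-0.9, 0.8, -2.1]
finger_gap: 0.0389
```

```bash
python3 -c "
from h import *
u,v=.646,-.0034
import math
c,s=.9903,.1392
plan([c*u-s*v,s*u+c*v,.22],8)
g=eyes.grab_frame('scene');crop(g,200,160,350,290,5,'pics/s11.png')
f=eyes.grab_frame('wrist');crop(f,0,0,560,420,1.4,'pics/w11.png')"
```

```text
share [-0.0417  0.0416  0.5146] turn -0.1632 dist 0.388 yaw -6.69 t 12.68 pos [ 0.626  -0.3003  0.2527] F [-0.9  0.8 -2.1] gap 0.0389 j7 0.57
```

View pics/s11.png

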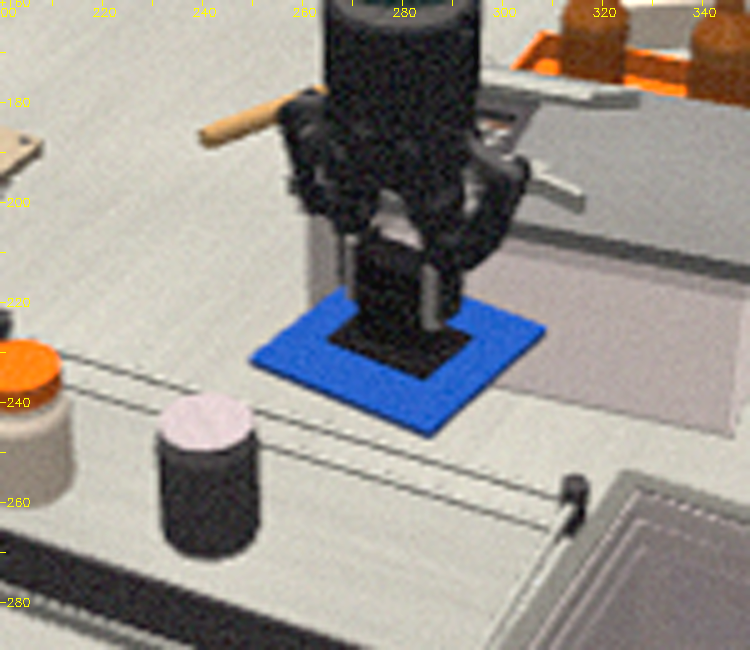

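View pics/w11.png

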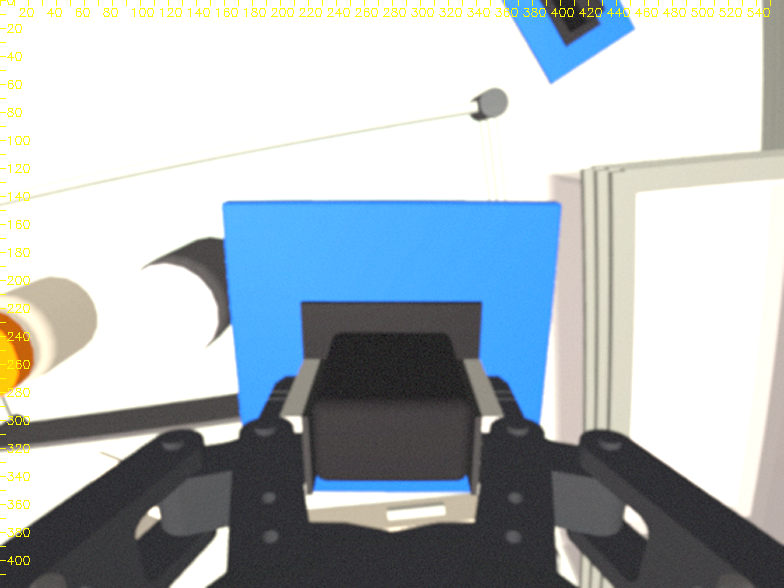

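The panel hangs level in the jaws, about 0.1 m above the rail. Carrying it to the landing and turning it 14.7°.

jog_arm:
  commands:
    - [-0.008,0,0.08,-0.03]
    - [-0.016,0,0.16,-0.06]
    - [-0.024,0.01,0.24,-0.09]
    - [-0.032,0.02,0.32,-0.12]
    - [-0.04,0.02,0.4,-0.163]

```text
time: 13.4
position: [0.6273, 0.0053, 0.2295]
tcp_rot: [0.705, -0.705, -0.048, 0.052]
wrist_force: [0.6, 0.4, -2.3]
finger_gap: 0.0386
```

```bash
python3 -c "
from h import *
u,v=.646,-.0034
c,s=.9903,.1392
plan([c*u-s*v,s*u+c*v,.20],8)"
```

```text
share [0.0325 0.0393 0.1048] turn 0.0012 dist 0.087 yaw 8.11 t 13.4 pos [0.6273 0.0053 0.2295] F [ 0.6  0.4 -2.3] gap 0.0386 j7 0.36
```

jog_arm:
  commands:
    - [0.02,0,0.07,0]
    - [0.0325,0.02,0.105,0]
    - [0.0325,0.039,0.105,0]
    - [0.0325,0.039,0.105,0]

```text
time: 13.9
position: [0.6407, 0.0819, 0.2003]
tcp_rot: [-0.705, 0.706, 0.046, -0.05]
wrist_force: [0.6, -0.9, -2.0]
finger_gap: 0.0388
```

```bash
python3 -c "
from h import *
import pickle
u,v=.646,-.0034
c,s=.9903,.1392
s0=sensors.state();f=eyes.grab_frame('wrist');crop(f,0,0,560,420,1.4,'pics/w12.png')
pickle.dump((s0,f),open('w12.pkl','wb'))
g=eyes.grab_frame('top');crop(g,180,110,290,260,4,'pics/t12.png')
plan([c*u-s*v,s*u+c*v,.167],8)"
```

```text
share [-0.0017  0.0473  0.0073] turn -0.0024 dist 0.036 yaw 7.79 t 14.0 pos [0.6423 0.0814 0.2025] F [ 0.1 -0.4 -1.4] gap 0.0388 j7 0.25
```

View pics/w12.png

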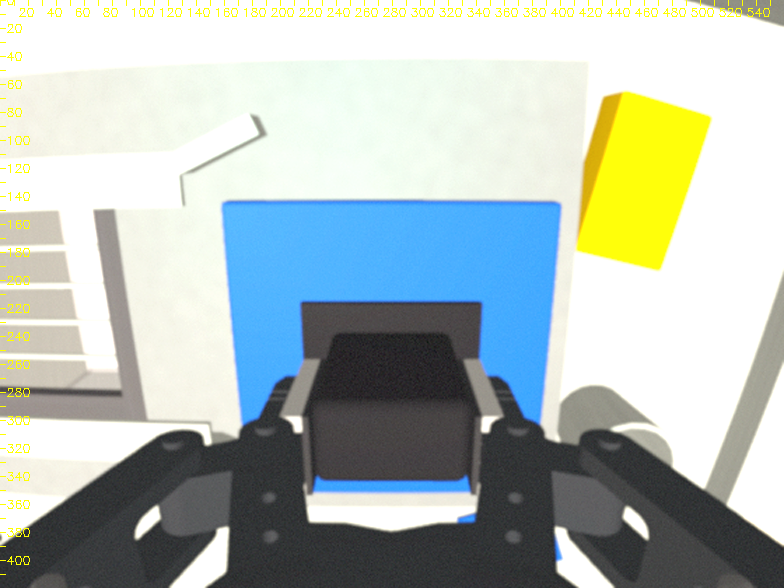

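View pics/t12.png

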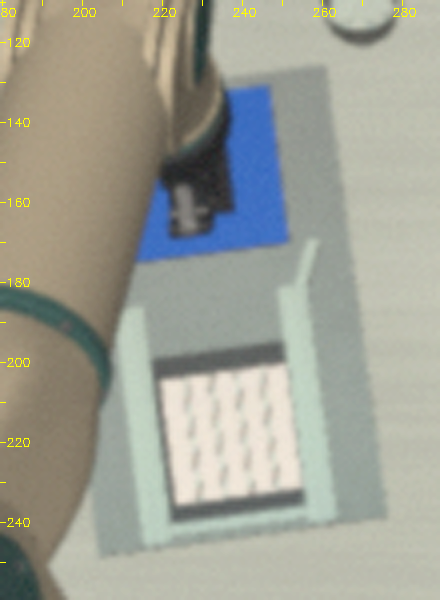

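```bash
cat > m3.py <<'E'
from h import *
import pickle,sys
s,f=pickle.load(open('w12.pkl','rb'))
p=s['position'];c,n=np.cos(np.radians(8)),np.sin(np.radians(8))
T=lambda l:[(x/1.4-.5,y/1.4-.5) for x,y in l]
def B(name,l,z):
    P=back(f,T(l),z,s); 
    print(name,[(round(float(c*q[0]+n*q[1]),4),round(float(-n*q[0]+c*q[1]),4)) for q in P])
print("tcp uv",c*p[0]+n*p[1],-n*p[0]+c*p[1],p[2])
B("panel +edge",[(224,202),(559,202)],p[2]-.0241+.006)
B("panel + lower",[(224,202),(559,202)],p[2]-.0241)
B("lip+ inner corner",[(183,207),(0,211)],.151)
B("lip- inner corner",[(211,422),(130,421)],.154)
B("recess near edge",[(113,210),(146,418)],.14)
B("lid+ edge",[(100,73),(586,62)],.14)
E
python3 m3.py
```

```text
tcp uv 0.6458345077427902 -0.008044650412711782 0.20027921825280207
panel +edge [(0.5938, 0.0472), (0.7002, 0.0469)]
panel + lower [(0.5918, 0.0466), (0.7022, 0.0463)]
lip+ inner corner [(0.5669, 0.0424), (0.4885, 0.0428)]
lip- inner corner [(0.5693, -0.0486), (0.5326, -0.049)]
recess near edge [(0.532, 0.0406), (0.5323, -0.0555)]
lid+ edge [(0.5332, 0.0944), (0.7208, 0.096)]
```

```bash
cat >> h.py <<'E'
def uv(u,v,z,yaw=8):
    a=np.radians(8);c,n=np.cos(a),np.sin(a)
    s=sensors.state();p=s['position'];print("tcp u,v",(c*p[0]+n*p[1]).round(4),(-n*p[0]+c*p[1]).round(4))
    plan([c*u-n*v,n*u+c*v,z],yaw)
E
python3 -c "
from h import *
uv(.646,-.0042,.168)"
```

```text
tcp u,v 0.6474 -0.0088
share [-0.0018  0.046   0.0062] turn -0.0024 dist 0.035 yaw 7.79 t 14.0 pos [0.6423 0.0814 0.2025] F [ 0.1 -0.4 -1.4] gap 0.0388 j7 0.25
```

jog_arm:
  commands:
    - [-0.001,0.015,0.006,-0.002]
    - [-0.001,0.03,0.006,-0.002]
    - [-0.001,0.043,0.006,-0.002]
    - [-0.001,0.043,0.006,-0.002]

```text
time: 14.5
position: [0.6404, 0.0885, 0.1694]
tcp_rot: [-0.705, 0.705, 0.05, -0.051]
wrist_force: [-0.1, 0.0, -1.1]
finger_gap: 0.0388
```

```bash
python3 -c "
from h import *
uv(.646,-.0042,.165)"
```

```text
tcp u,v 0.6465 -0.0015
share [-0.0006  0.0059 -0.0036] turn 0.0018 dist 0.005 yaw 8.16 t 14.5 pos [0.6404 0.0885 0.1694] F [-0.1  0.  -1.1] gap 0.0388 j7 0.26
```

jog_arm:
  commands:
    - [0,0.002,-0.001,0]
    - [0,0.003,-0.002,0]
    - [0,0.003,-0.002,0]
    - [0,0.003,-0.002,0]

```text
time: 15.0
position: [0.6415, 0.0872, 0.1686]
tcp_rot: [0.705, -0.705, -0.05, 0.05]
wrist_force: [-0.1, -0.3, -1.9]
finger_gap: 0.0394
```

```bash
python3 -c "
from h import *
uv(.646,-.0042,.165)
print(np.abs(sensors.state()['dq']).max())
"
```

```text
tcp u,v 0.6474 -0.0029
share [-0.0018  0.0048 -0.0017] turn 0.0019 dist 0.004 yaw 8.17 t 15.0 pos [0.6415 0.0872 0.1686] F [-0.1 -0.3 -1.9] gap 0.0394 j7 0.26
0.0015055912976499955
```

jog_arm:
  commands:
    - [-0.001,0.002,-0.0012,0.001]
    - [-0.001,0.003,-0.0012,0.001]
    - [-0.001,0.004,-0.0012,0.001]
    - [-0.001,0.004,-0.0012,0.001]

```text
time: 15.5
position: [0.6407, 0.0862, 0.1653]
tcp_rot: [0.705, -0.705, -0.05, 0.05]
wrist_force: [-0.2, -0.1, -1.3]
finger_gap: 0.0389
```

jog_arm:
  commands:
    - [0,0.001,0,0]
    - [0,0.002,0,0]
    - [0,0.002,0,0]

```text
time: 15.88
position: [0.6408, 0.0862, 0.1642]
tcp_rot: [0.705, -0.705, -0.05, 0.05]
wrist_force: [-0.4, 0.3, 0.7]
finger_gap: 0.0392
```

```bash
python3 -c "
from h import *
import pickle
uv(.646,-.0042,.165)
s0=sensors.state();f=eyes.grab_frame('wrist');crop(f,0,0,560,420,1.4,'pics/w13.png')
pickle.dump((s0,f),open('w12.pkl','wb'))
g=eyes.grab_frame('scene');crop(g,230,110,390,240,5,'pics/s13.png')"
```

```text
tcp u,v 0.6465 -0.0038
share [-0.0007 -0.001  -0.0005] turn 0.0009 dist 0.001 yaw 8.08 t 15.88 pos [0.6408 0.0862 0.1642] F [-0.4  0.3  0.7] gap 0.0392 j7 0.27
```

View pics/w13.png

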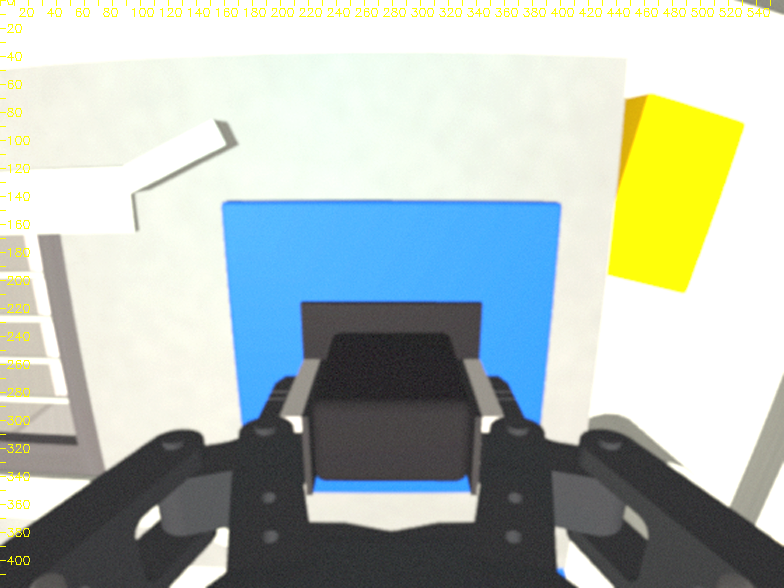

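View pics/s13.png

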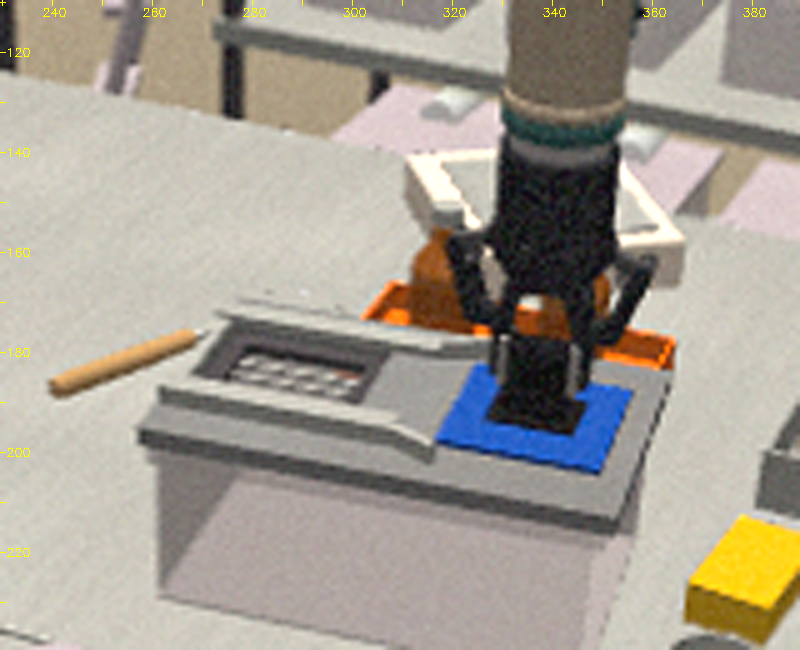

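```bash
sed -i '/^B(/d' m3.py
cat >> m3.py <<'E'
B("panel +edge",[(224,202),(560,202)],p[2]-.0241+.006)
B("lip+ inner, z151",[(136,234),(10,234)],.151)
B("lip+ inner, z154",[(136,234),(10,234)],.154)
B("lid+ edge",[(100,63),(625,57)],.14)
B("recess near",[(62,235),(105,475)],.14)
B("mouth corner",[(136,234)],.154)
E
python3 m3.py
```

```text
tcp uv 0.6465468033756677 -0.0038101442397628082 0.1642205054466257
panel +edge [(0.5945, 0.0512), (0.7013, 0.0514)]
lip+ inner, z151 [(0.5665, 0.042), (0.522, 0.0427)]
lip+ inner, z154 [(0.5681, 0.0425), (0.5244, 0.0432)]
lid+ edge [(0.5546, 0.0957), (0.7211, 0.0967)]
recess near [(0.5334, 0.0403), (0.5323, -0.057)]
mouth corner [(0.5681, 0.0425)]
```

The panel lies flat on the lid and is centred on the guides to within 1 mm (v -0.0037 against axis -0.0037). Sliding it in.

jog_arm:
  commands:
    - [-0.015,-0.001,0,0]
    - [-0.03,-0.001,0,0]
    - [-0.045,-0.001,0,0]
    - [-0.06,-0.001,0,0]
    - [-0.075,-0.001,0,0]

```text
time: 16.6
position: [0.5842, 0.0782, 0.1647]
tcp_rot: [0.705, -0.705, -0.05, 0.05]
wrist_force: [0.4, -0.2, -1.9]
finger_gap: 0.0391
```

```bash
python3 -c "
from h import *
uv(.47,-.0038,.165)"
```

```text
tcp u,v 0.5894 -0.0039
share [-0.1592 -0.0004  0.0003] turn 0.0009 dist 0.119 yaw 8.08 t 16.6 pos [0.5842 0.0782 0.1647] F [ 0.4 -0.2 -1.9] gap 0.0391 j7 0.28
```

jog_arm:
  commands:
    - [-0.02,0,0,0]
    - [-0.04,0,0,0]
    - [-0.06,0,0,0]
    - [-0.08,0,0,0]
    - [-0.1,0,0,0]

```text
time: 17.23
position: [0.5101, 0.0676, 0.1648]
tcp_rot: [0.705, -0.705, -0.05, 0.05]
wrist_force: [-0.4, 0.1, -2.4]
finger_gap: 0.0392
```

```bash
python3 -c "
from h import *
uv(.47,-.0038,.165)"
```

```text
tcp u,v 0.5145 -0.0041
share [-0.0593 -0.0002  0.0004] turn 0.0009 dist 0.044 yaw 8.08 t 17.23 pos [0.5101 0.0676 0.1648] F [-0.4  0.1 -2.4] gap 0.0392 j7 0.3
```

No contact force so far. Next comes the approach to the stop, slowing down.

jog_arm:
  commands:
    - [-0.015,0,0,0]
    - [-0.03,0,0,0]
    - [-0.04,0,0,0]
    - [-0.048,0,0,0]
    - [-0.05,0,0,0]

```text
time: 17.85
position: [0.4735, 0.0624, 0.1647]
tcp_rot: [0.705, -0.705, -0.05, 0.05]
wrist_force: [1.0, 0.9, -2.3]
finger_gap: 0.0385
```

```bash
python3 -c "
from h import *
import pickle
uv(.47,-.0038,.165)
s0=sensors.state();f=eyes.grab_frame('wrist');crop(f,0,0,560,420,1.4,'pics/w14.png')
pickle.dump((s0,f),open('w12.pkl','wb'))
g=eyes.grab_frame('top');crop(g,180,110,290,260,4,'pics/t14.png')"
```

```text
tcp u,v 0.4776 -0.0041
share [-0.0101 -0.0004  0.0004] turn 0.0008 dist 0.008 yaw 8.08 t 17.85 pos [0.4735 0.0624 0.1647] F [ 1.   0.9 -2.3] gap 0.0385 j7 0.31
```

View pics/w14.png

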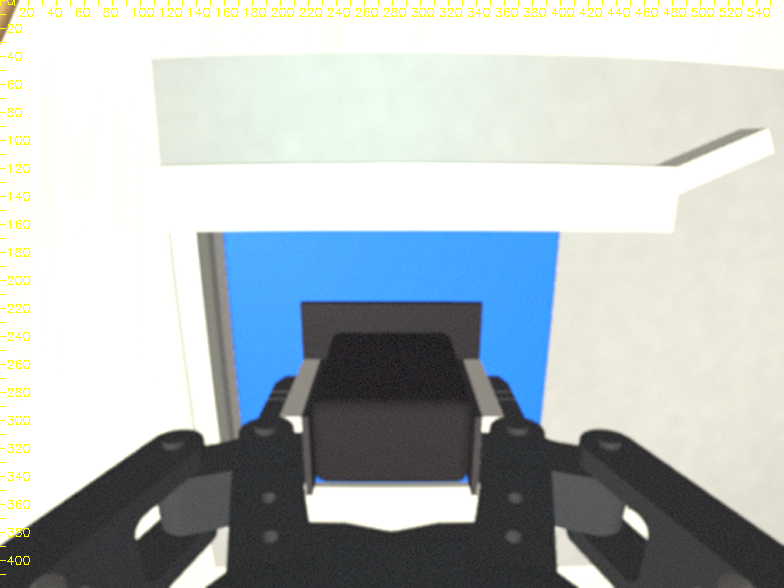

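The panel's +y edge is hidden under the upper lip, and a few mm still show between its leading edge (225) and the stop (200). Creeping on until contact.

jog_arm:
  commands:
    - [-0.003,0,0,0]
    - [-0.006,0,0,0]
    - [-0.008,0,0,0]
    - [-0.008,0,0,0]

```text
time: 18.45
position: [0.4677, 0.0616, 0.1647]
tcp_rot: [0.705, -0.705, -0.05, 0.05]
wrist_force: [-0.1, -0.0, -1.7]
finger_gap: 0.0391
```

jog_arm:
  commands:
    - [-0.002,0,0,0]
    - [-0.004,0,0,0]
    - [-0.004,0,0,0]

```text
time: 18.82
position: [0.4664, 0.0614, 0.165]
tcp_rot: [-0.705, 0.705, 0.051, -0.049]
wrist_force: [3.6, 0.1, -3.5]
finger_gap: 0.0391
```

Stop contact: 3.6 N at u = 0.470, where it was expected. Backing off about 2 mm, then lowering into the recess.

jog_arm:
  commands:
    - [0.004,0,0,0]
    - [0.004,0,0,0]
    - [0.004,0.003,0,0]
    - [0.004,0.003,0,0]

```text
time: 19.32
position: [0.4671, 0.0615, 0.1621]
tcp_rot: [-0.705, 0.705, 0.049, -0.05]
wrist_force: [0.5, 0.9, -1.8]
finger_gap: 0.0387
```

```bash
python3 -c "
from h import *
uv(.4725,-.0038,.159)"
```

```text
tcp u,v 0.4711 -0.0041
share [0.0018 0.0041 0.0004] turn 0.0007 dist 0.003 yaw 8.07 t 19.32 pos [0.4671 0.0615 0.1621] F [ 0.5  0.9 -1.8] gap 0.0387 j7 0.31
```

jog_arm:
  commands:
    - [0.001,0.001,0,0]
    - [0.001,0.003,0,0]
    - [0.001,0.004,0,0]
    - [0.001,0.004,0,0]

```text
time: 19.82
position: [0.4684, 0.0617, 0.1593]
tcp_rot: [-0.705, 0.705, 0.05, -0.05]
wrist_force: [0.1, 0.3, -1.8]
finger_gap: 0.0393
```

jog_arm:
  commands:
    - [0,0.001,0,0]
    - [0,0.0015,0,0]
    - [0,0.0015,0,0]

```text
time: 20.2
position: [0.4685, 0.0617, 0.1583]
tcp_rot: [0.705, -0.705, -0.05, 0.05]
wrist_force: [-0.2, -0.1, -1.2]
finger_gap: 0.0389
```

```bash
python3 -c "
from h import *
uv(.4725,-.0038,.158)"
```

```text
tcp u,v 0.4725 -0.0041
share [-0.      0.0004  0.0004] turn 0.0009 dist 0.0 yaw 8.08 t 20.2 pos [0.4685 0.0617 0.1583] F [-0.2 -0.1 -1.2] gap 0.0389 j7 0.32
```

The panel's underside is at about 0.134, i.e. ledge height. Releasing with the fingers only partly open, to stay clear of the guides, then lifting.

jog_arm:
  commands:
    - [0,0,0,0]
    - [0,0,0,0]
    - [0,0,0,0]
    - [0,0,0,0]
  hand: 0.68

```text
time: 20.7
position: [0.4686, 0.0617, 0.1584]
tcp_rot: [0.705, -0.705, -0.05, 0.05]
wrist_force: [0.8, -0.2, -0.3]
finger_gap: 0.0581
```

jog_arm:
  commands:
    - [0,-0.02,0,0]
    - [0,-0.06,0,0]
    - [0,-0.12,0,0]
    - [0,-0.18,0,0]
    - [0,-0.18,0,0]

```text
time: 21.32
position: [0.4706, 0.0618, 0.2963]
tcp_rot: [0.706, -0.705, -0.052, 0.047]
wrist_force: [0.6, -0.1, -0.0]
finger_gap: 0.0578
```

```bash
python3 -c "
from h import *
import pickle
uv(.4725,-.0038,.3)
s0=sensors.state();f=eyes.grab_frame('wrist');crop(f,0,0,560,420,1.4,'pics/w15.png')
pickle.dump((s0,f),open('w15.pkl','wb'))
g=eyes.grab_frame('scene');crop(g,230,130,390,240,5,'pics/s15.png')"
```

```text
tcp u,v 0.4747 -0.0043
share [-0.0028 -0.005   0.0007] turn 0.001 dist 0.004 yaw 8.09 t 21.32 pos [0.4706 0.0618 0.2963] F [ 0.6 -0.1 -0. ] gap 0.0578 j7 0.18
```

View pics/w15.png

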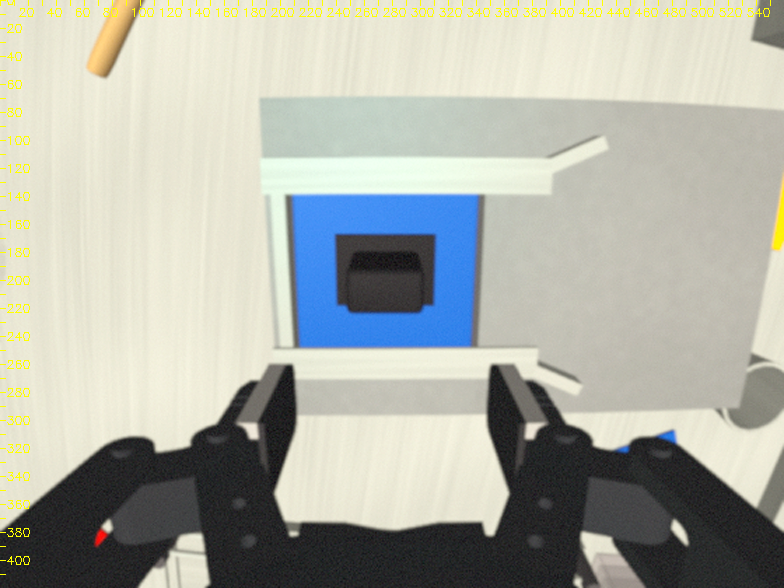

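View pics/s15.png

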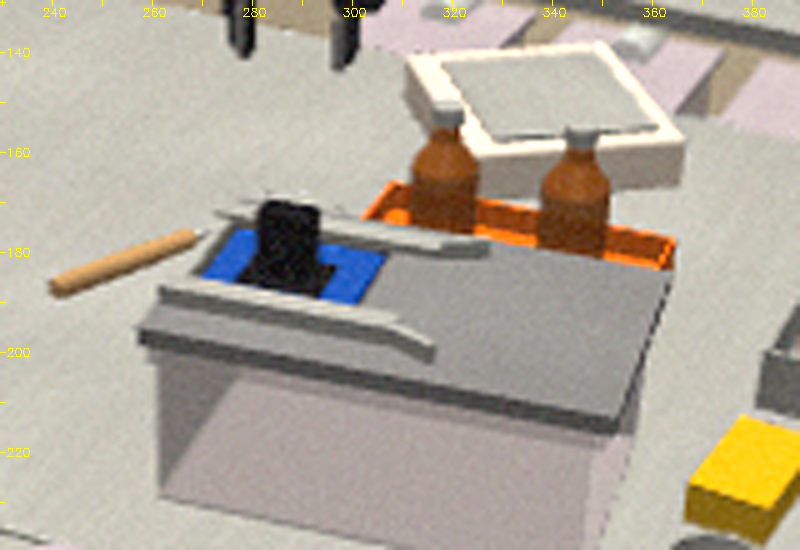

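```bash
python3 -c "
from h import *
import pickle
s,f=pickle.load(open('w15.pkl','rb')); s=sensors.state();f=eyes.grab_frame('wrist')
pickle.dump((s,f),open('w15.pkl','wb'));crop(f,180,90,360,190,4.4,'pics/w16.png')"
```

```text
(no output)
```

View pics/w16.png

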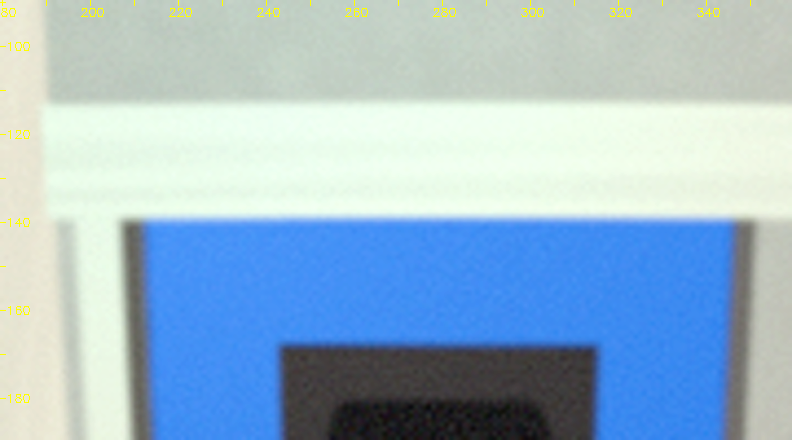

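```bash
python3 -c "
from h import *
import pickle
s,f=pickle.load(open('w15.pkl','rb'))
a=np.radians(8);c,n=np.cos(a),np.sin(a)
for nm,l in (('y300',[(126,300),(148,300),(731,300),(750,300)]),('flange',[(281,347),(597,347)])):
  for z in (.14,):
    P=back(f,[(x/4.4+180-.5,y/4.4+90-.5) for x,y in l],z,s); print(nm,z,(P[:,0]*c+P[:,1]*n).round(4),(-P[:,0]*n+P[:,1]*c).round(4))
g=eyes.grab_frame('top');crop(g,90,90,420,290,2.4,'pics/t16.png')
"
```

```text
y300 0.14 [0.4151 0.4192 0.5282 0.5318] [0.0264 0.0264 0.0266 0.0266]
flange 0.14 [0.4439 0.5033] [0.0175 0.0176]
```

View pics/t16.png

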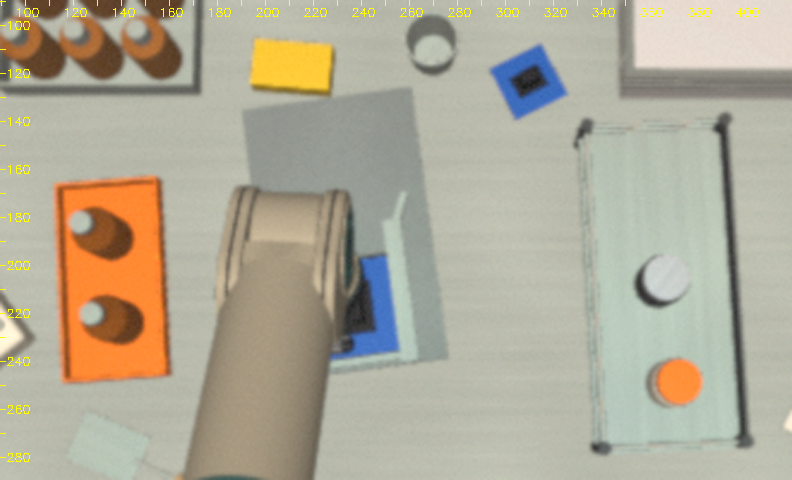

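```bash
python3 -c "
from cell import workorder,sensors
print(sensors.state()['time'],sensors.state()['wrist_force']);print(workorder.finish_job())"
```

```text
21.525 [-0.66212157 -0.4633237  -0.18593576]
the job is handed in; nothing more can be done
None
```

The hatch is closed and the job is handed in at 21.5 s. `finish_job` reports no verdict, so what follows rests on my own checks.

- **Bottle:** It came off the lid upright and stands in the tray beside the spare. My last wrist and top pictures show both bottles standing inside the walls.
- **Panel:** I took the 110 mm blue panel from the shelf, not the 72 mm blue look-alike on the bench. It went over the rail onto the lid and under the lips until it touched the end stop at 3.6 N. I then backed it off about 2 mm and lowered it into the recess.
- **Seating:** The last wrist picture puts the panel's centre at 0.4737 along the slide, against about 0.4735 for the recess, with a gap visible at both ends. At release the gripper height put its underside at about 0.134 m, which is ledge height.
- **Surroundings:** The jar, tin, beaker and clip box look unmoved, and so does the visible part of the scraper. The arm is clear, with wrist force near zero.

**Disagreements:** The top and wrist cameras differed by about 2 mm on the recess position, and the scene camera gave the lid about 12 mm off because one corner was hidden. I used the wrist measurements. The panel handle's long side lay along the shelf rather than towards its front as described, which makes no difference since any quarter turn fits.

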